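# Clamp a crystal block for engraving

### The job

Get the blue crystal block clamped down, ready for engraving: first clear the loose glass offcut from the clamp's bed into the aluminium scrap tray on its open side, then slide the block along the bed (without lifting it) square against the side rail and fully home against the end stop under the screw. Then turn the T-handle clockwise until the rubber foot bears on the block and the handle has become clearly stiff, so that the block is firmly held but the crystal is not crushed, and let go. Leave everything else on the bench where it stands.

Things in the scene. Friction and masses are not known exactly. Their poses are not given: they have to be found in the camera images.
- clamp: Fixed green cast-iron screw clamp. Origin on the vertical screw axis at table height, z up, +x along the bed towards the end stop. Flat cork-faced bed 30 mm above the table, from x = -330 to +32, y = -70 to +32 mm. Side rail at +y, end stop at +x; the -y side is open, with the scrap tray beside it (offsets below are in this frame).
- rail_face (a point): Point on the face of the steel side rail: clamp y = +32 mm, at x = -140 mm, on the bed. The rail is 14 mm higher than the bed, 15 mm thick and runs the bed's whole length; the base ends at y = +50 mm.
- stop_face (a point): Middle of the steel end stop's face at bed height: clamp x = +32, y = 0. The stop is 26 mm high, y +-32 mm. Behind it a column (x 45 to 95, y +-25 mm) carries an arm over the bed to the screw: underside 93, top 125 mm above the table, y +-18 mm, ending in a boss of 22 mm radius round the screw axis, top 133 mm.
- bed_seat (a point): Where the centre of the block's underside must come: on the bed at clamp x = -23, y = 0, z = 30 mm, which is against both rail and stop; its axes are the clamp's.
- scrap_tray (a point): Centre of the inner floor of the open aluminium scrap tray fixed to the clamp's open side, at clamp x = -120, y = -118.5 mm. Outside 150 mm along the clamp's x, 95 mm along its y, walls and floor 3 mm, rim 22 mm above the table (8 mm below the bed); its near wall touches the base.
- block: Blue crystal block, loose, 110 (x) x 64 (y) x 30 mm (z), 0.4 to 0.7 kg; origin at the centre of its underside. It starts on the front part of the bed, a little turned, off the rail and about 0.2 m short of the seat. Sliding it takes up to about 6 N, some 5 N more where the side jaw yields.
- offcut_mid (a point): Centre of a pale green glass offcut, loose, 46 (x) x 20 (y) x 14 mm (z), 33 g, lying flat on the bed between block and screw, long side roughly along the bed.
- jaw_face (a point): Middle of the face of the sprung steel side jaw beside the seat, opposite the rail: 22 mm high, from clamp x = -24 to +18 mm, lead-in of 12 mm radius towards the bed's front. At rest it stands 2.5 mm in the block's way (clamp y = -29.5), yields to -y with 3 N at first, 0.7 N more per mm, and presses the block to the rail. Its housing (clamp x +-23, y -72 to -56) is 24 mm high.
- tbar (a joint): Turn of the T-handle, rad; grows clockwise seen from above = tightening: each rad lowers bar and foot 1.27 mm. At 0 the bar lies along the clamp's x. Starts at 2.3 to 3.9; the foot meets the seated block at about 4.7, then presses some 27 N more per rad. Moving it takes 0.05 N m free, 0.2 at 25 N, 0.6 at 90 N under the foot: stay between, best 6.2 to 7 rad (10 to 15 N at the bar's end). It stays where left.
- tbar_grip (a point): Centre of the T-bar, on the screw axis: a level round steel bar, 12 mm thick, 72 mm long over its end knobs (17 mm thick, 8 mm long), on a neck 11 mm thick and 36 mm long, about 174 mm above the table, 133 mm high boss below. The point's +x lies along the bar and turns with it.
- foot: Round rubber-faced foot under the screw, 30 mm across; origin at the centre of its underside, on the screw axis, 61 to 63 mm above the table at the start; the block's top is at 60 mm on the bed. The rubber gives about 1 mm for 30 N.
- goblet: Clear goblet, 150 mm tall, 72 mm across; bystander, stays where it is. Origin: centre of its underside.
- tumbler: Red glass tumbler, 85 mm tall, 72 mm across; bystander, stays where it is. Origin: centre of its underside.
- bottle: White plastic bottle with a red cap, 150 mm tall, 56 mm across; bystander, stays where it is. Origin: centre of its underside.
- jar: Amber jar with metal lid, 65 mm tall, 60 mm across, before the front end of the bed; bystander, stays where it is. Origin: centre of its underside.
- stone_wheel: Grey stone cutting wheel lying flat, 100 mm across, 14 mm thick; bystander, stays where it is. Origin: centre of its underside.
- lap_pad: Orange hand lapping pad, 90 x 55 x 15 mm, lying flat; bystander, stays where it is. Origin: centre of its underside.
- goblet_b: Second clear goblet, 150 mm tall, 72 mm across, away to the robot's right; bystander, stays where it is. Origin: centre of its underside.

How it is judged (in metres and radians):
On the way, in this order (a step that is already met when the one before it is completed fails the run):
1. the offcut lies in the scrap tray (x of offcut_mid in the frame of clamp between -0.195 and -0.045 m and y of offcut_mid in the frame of clamp between -0.166 and -0.071 m and height (world z) of offcut_mid below 0.03 m), for 0.2 s.
2. the block sits against rail and end stop, not yet clamped (x of block in the frame of clamp above -0.026 m and y of block in the frame of clamp between -0.003 and 0.003 m and angle between the x axis of block and the x axis of clamp, either way round below 0.04 rad and height (world z) of block below 0.034 m and contact force between foot and block below 5 N), for 0.2 s.
3. the foot presses the block with more than 25 N (x of block in the frame of clamp above -0.026 m and y of block in the frame of clamp between -0.003 and 0.003 m and angle between the x axis of block and the x axis of clamp, either way round below 0.04 rad and height (world z) of block below 0.034 m and contact force between foot and block above 25 N), for 0.2 s.
At the end, for the whole second after the job is handed in: Offcut lying in the scrap tray; block flat on the bed, within 3 mm of the end stop, 3 mm of the rail and 0.04 rad of square; the foot presses it with 25 to 90 N and all is at rest; bystanders within 30 mm of where they stood (all of step 1 and all of step 3 and contact force between foot and block below 90 N and linear speed of block below 0.01 m/s and velocity of joint tbar below 0.05 rad/s); the robot touches nothing.
It fails at once if the block is lifted more than 12 mm off the bed (height (world z) of block above 0.042 m).
It fails at once if the crystal is crushed: more than 100 N under the foot (contact force between foot and block above 100 N).
It fails at once if a goblet, the tumbler, the bottle or the jar is moved by more than 30 mm or tipped (distance of any of goblet, goblet_b, tumbler, bottle, jar from where it was at the start of the episode above 0.03 m or angle between any of goblet, goblet_b, tumbler, bottle, jar's own z axis and vertical above 0.5 rad).
It fails at once if the stone wheel or the lapping pad is moved by more than 30 mm or tipped (distance of any of stone_wheel, lap_pad from where it was at the start of the episode above 0.03 m or angle between any of stone_wheel, lap_pad's own z axis and vertical above 0.5 rad).
It also fails if it takes over 72 s, if anything falls off the work surface, if the arm or the gripper's body presses on something with over 40 N, if the wrist force passes 120 N, or if a joint passes its speed limit or range.

### The arm

A 6-joint arm with a two-finger parallel gripper is mounted at the origin on the work surface. World frame = base frame: x ahead of the robot, y to its left, z up, the work surface at z = 0. Lengths are in m, angles in degrees, forces in N, time in s.
With the tool pointing down it reaches from about 0.325 to 0.875 m from the base axis. Payload 4.4 kg.
Tool frame: the origin (TCP) lies on the centre line of the jaws, within the pads' length; the fingertips stand bot.tip_reach ahead of it and the grasp point (between the pads) lies 11 mm behind it (bot.tip_reach is the distance from the TCP to the fingertips, in m); x points along the fingers, y is the direction in which the jaws open and shut, and the axes are right-handed (so a half turn about x gives the same grasp; the last joint's range is limited). The gripper opens to 85 mm and grips with 20 to 120 N. Pads are 22 mm wide; open, the fingers measure 114 mm over their backs; the gripper's body (76 mm by 85 mm) begins 54 mm behind the grasp point. The pads swing forward as they close: fully open they stand 13 mm farther back than shut.
Start: joints at [66.091, 11.837, 88.321, -0, 79.842, -8.623], TCP at [0.152, 0.555, 0.239] pointing down, gripper open.
Joint ranges: [-156.59, 156.59], [-49.26, 127.26], [12.9, 141.05], [-63.56, 243.56], [4.71, 150.69], [-161.64, 161.64]. Speed limits (degrees/s): [159.86, 159.86, 180, 180, 180, 180].

### API

Orientations are given as a 3x3 rotation matrix whose columns are the frame's x, y, z axes.
In Python, from cell import readout, cams, bot gives the robot as it stands.
- The arm moves only by the tool move_arm, never from a script. Its argument "increments" is one flat list of numbers, 7 for each row, row after row: the finger opening in mm, from 0 to 85.4, then the shift along the world's x, y, z in mm, then the turn, a rotation vector about the world's x, y, z in rad. A call has 1 to 10 rows; each row shifts and turns the pose as measured when the row begins; what a row does not reach is not made up. A row lasts 1/12 s, in which the tool goes at most 41.7 mm and 7.16 degrees, less where a joint would pass 70% of its speed; a pose out of reach is approached as far as the arm can. A call with a gripper value outside its range is refused whole. The fingers move at their own pace and stop on an object; "grip_force" is the grip in N (left out, the last holds). Time passes only in rows, so rows that do not move let the fingers close. It gives the time, the measured TCP pose, the force and the opening at its end, in the units of the state.
- readout.read_state(): the state, without advancing time (a new reading comes with each control period).
- cams.snapshot(name): name is "scene" or "top" or "wrist"; returns (picture, depth): 384x512x3 uint8, red, green, blue; 384x512 float32, m along the optical axis (not along the pixel's ray), 0 where there is no reading.
- cams.camera_params(name): a dict with "fx", "fy", "cx", "cy" (pixels), "R" (3x3) and "t" (3): a world point X has camera coordinates R X + t; the wrist camera has in their place "hand_eye" (4x4, takes a point from camera to tool coordinates, whose origin is the TCP and whose axes are the tool frame's). Camera axes: x right, y down, z forward; pixel columns grow to the right and rows downward; lengths in m; the calibration is good to about 2 mm. The wrist camera is an equidistant fisheye: a pixel r from the principal point sees the ray r / f radians off the axis. A picture is of the moment at which its call begins: read the wrist's pose just before it. camera_params takes no time and is no camera call.
- bot.finish_job(): hands the job in, once; it reports no verdict.
The state is a dict: "t": time; "qpos": joint angles; "joint_vel": joint speeds; "joint_torque": joint torques, N m; "position": TCP position; "orientation": TCP orientation; "ft_force": force on the tool from outside, world axes, zero at the start; "wrist_torque": the same for the moment, N m; "width": finger opening in m.
Only numpy, scipy, OpenCV 4.12 (cv2) and the standard library are available. Lean on these libraries where they do the work, as an engineer would, in place of code of your own. Each camera call takes 0.05 s, during which the arm holds its last target. There are 200 camera calls.

## Working session

There is one attempt and no reset: what is moved stays moved. The work goes in short steps, Python scripts to look and compute and a tool call to move; the robot and the scene stay as the last step left them, time stands still between calls to the robot, and variables do not carry over. Pictures are saved under pics/ and viewed, about 8 in all and at most 12, crops included, and the job is handed in when it is done.

Besides the shell and the picture viewer there is one more tool, called after "Call:" as name(argument=value, ...) on one line, values as JSON. move_arm: Moves the arm, as the interface text tells. Its arguments: {"type":"object","properties":{"increments":{"type":"array"},"grip_force":{"type":"number"}},"required":["increments"]}

```bash
ls; mkdir -p pics; python3 - <<'E'
from cell import readout,cams,bot
import cv2,numpy as np
print(readout.read_state(), bot.tip_reach)
for n in ["scene","top"]:
    p,d=cams.snapshot(n); cv2.imwrite(f"pics/{n}0.png",p[:,:,::-1]); np.savez(f"pics/{n}0.npz",p=p,d=d)
    print(n,cams.camera_params(n))
print(cams.camera_params("wrist"))
a=cv2.imread("pics/top0.png");cv2.imwrite("pics/top0b.png",cv2.resize(a,(800,600)))
E
```

```text
pics
{'t': 0.0, 'qpos': array([ 6.60892215e+01,  1.18871312e+01,  8.84072531e+01, -1.58999462e-03,
        7.98421781e+01, -8.62277601e+00]), 'joint_vel': array([ 0.0171737 ,  0.0576378 , -0.07730925,  0.04915658,  0.01638909,
       -0.0262521 ]), 'joint_torque': array([ 9.22887921e-04, -3.83026743e+01, -2.91600466e+01, -1.16954384e-04,
        1.02206692e-02, -3.65762162e-05]), 'position': array([0.15131437, 0.55394101, 0.23807689]), 'orientation': array([[-9.41077816e-04,  2.63665206e-01,  9.64613795e-01],
       [-2.18997861e-03,  9.64611366e-01, -2.63666679e-01],
       [-9.99997159e-01, -2.36061444e-03, -3.30353196e-04]]), 'ft_force': array([-0.48375738,  0.04172118,  0.95553684]), 'wrist_torque': array([-0.01664923, -0.03291643, -0.02336572]), 'width': 0.08519681875362185} 0.008
scene {'fx': 422.26489766343184, 'fy': 422.26489766343184, 'cx': 260.3300106148781, 'cy': 189.41771898863541, 'R': array([[ 0.8850947 ,  0.4654057 ,  0.00221579],
       [ 0.33372776, -0.63134071, -0.70002478],
       [-0.32439661,  0.62032769, -0.71411512]]), 't': array([-0.48305272, -0.16429849,  1.50148879])}
top {'fx': 496.0878527511988, 'fy': 496.0878527511988, 'cx': 248.42616903869654, 'cy': 193.3329758687447, 'R': array([[ 0.01560804, -0.99979905, -0.01258003],
       [-0.99854877, -0.01493748, -0.05174186],
       [ 0.05154355,  0.01336936, -0.99858126]]), 't': array([-0.06201271,  0.58702999,  1.41120228])}
{'fx': 297.3186396354542, 'fy': 297.3186396354542, 'cx': 260.2670288555662, 'cy': 190.8237944939039, 'hand_eye': array([[ 2.26440271e-04, -2.79112870e-01,  9.60258275e-01,
        -1.34804133e-01],
       [ 9.99999455e-01, -9.15340849e-04, -5.01868686e-04,
         2.85391603e-04],
       [ 1.01904163e-03,  9.60257865e-01,  2.79112510e-01,
        -7.09544078e-02],
       [ 0.00000000e+00,  0.00000000e+00,  0.00000000e+00,
         1.00000000e+00]])}
```

View pics/top0.png

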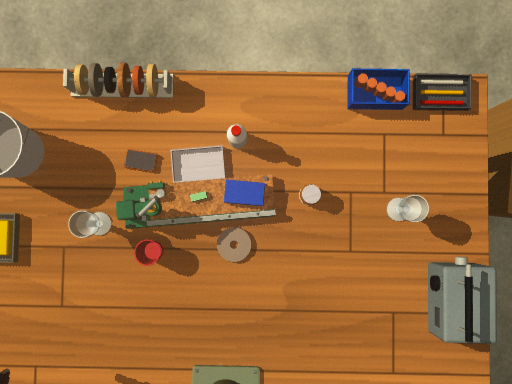

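View pics/scene0.png

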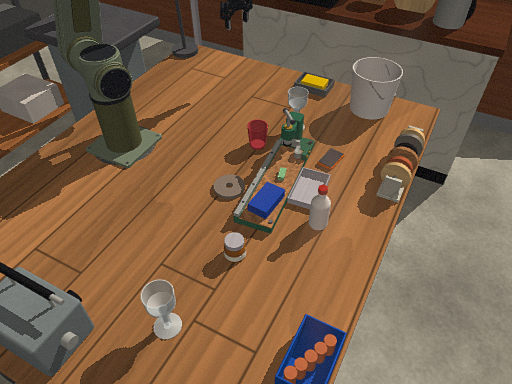

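Top view: the clamp head is at about (150,205). The rail runs (145,222)→(275,212), the block is at (245,193), the offcut at (198,196), the tray at (198,164) and the jar at (311,194). The clamp's +x points roughly along world +y. Next I'll work out rough world positions.

```bash
cat > h.py <<'E'
import numpy as np,cv2
from cell import readout,cams,bot
def ray(name,px,z,st=None):
    """pixels (N,2) -> world points on plane z"""
    px=np.atleast_2d(px).astype(float); c=cams.camera_params(name)
    u=(px-[c['cx'],c['cy']])/[c['fx'],c['fy']]
    if name=='wrist':
        r=np.linalg.norm(u,axis=1,keepdims=True)+1e-12
        d=np.hstack([u/r*np.sin(r),np.cos(r)])
        H=c['hand_eye'];R=np.array(st['orientation'])
        o=R@H[:3,3]+st['position']; D=d@(R@H[:3,:3]).T
    else:
        R=c['R'];o=-R.T@c['t'];D=np.hstack([u,np.ones((len(u),1))])@R
    return o+D*((z-o[2])/D[:,2])[:,None]
def proj(P,st):
    """world points -> wrist pixels"""
    c=cams.camera_params('wrist');H=c['hand_eye'];R=np.array(st['orientation'])
    Q=((np.atleast_2d(P)-st['position'])@R-H[:3,3])@H[:3,:3]
    th=np.arctan2(np.hypot(Q[:,0],Q[:,1]),Q[:,2]);a=np.arctan2(Q[:,1],Q[:,0])
    return np.c_[c['cx']+c['fx']*th*np.cos(a),c['cy']+c['fy']*th*np.sin(a)]
def mask(p,lo,hi):
    return cv2.inRange(cv2.cvtColor(p,cv2.COLOR_RGB2HSV),np.array(lo),np.array(hi))
def big(m):
    c=cv2.findContours(m,cv2.RETR_EXTERNAL,cv2.CHAIN_APPROX_NONE)[0]
    return max(c,key=cv2.contourArea)[:,0,:]
def rect(P):
    (c,s,a)=cv2.minAreaRect((np.asarray(P)[:,:2]*1000).astype(np.float32)); return np.round(c,1),np.round(s,1),round(a,2)
E
python3 - <<'E'
from h import *
f=np.load('pics/top0.npz');p=f['p']
print('block',rect(ray('top',big(mask(p,(105,120,60),(130,255,255))),.06)))
m=mask(p,(40,60,80),(80,255,255));m[:, :185]=0;m[:,:]=m*((np.arange(384)[:,None]<250)&(np.arange(384)[:,None]>150)&(np.arange(512)<225))
print('off',rect(ray('top',big(m),.044)))
print(ray('top',[(145,222),(275,212)],.044)*1000)
print('tray',ray('top',[(172,150),(222,147),(226,180),(174,183)],.022)*1000)
print('bar c',ray('top',[(152,203),(160,193),(141,214)],.174)*1000)
print('others', ray('top',[(311,194),(238,131),(150,252),(235,245),(141,160)],.06)*1000)
E
```

```text
block (array([ 886. , -413.9]), array([110.9, 170.8]), 0.3)
off (array([576.5,  88.2]), array([18.5, 44.5]), 14.91)
[[ 501.26486736  236.40277918   44.        ]
 [ 535.0337937  -128.86622287   44.        ]]
tray [[709.13773889 168.81359884  22.        ]
 [719.80977593  24.94775938  22.        ]
 [624.83038251  11.73000891  22.        ]
 [614.02075724 160.81862468  22.        ]]
bar c [[551.25702693 190.98687792 174.        ]
 [577.1604304  171.12313461 174.        ]
 [522.72640155 218.4333169  174.        ]]
others [[ 586.32170527 -227.53419173   60.        ]
 [ 760.0262712   -21.69241439   60.        ]
 [ 418.5983524   216.76711549   60.        ]
 [ 441.76523177  -18.69531738   60.        ]
 [ 674.5446012   248.67648572   60.        ]]
```

Call:
move_arm(increments=[85, 20, -20, 20, 0, 0, 0.09, 85, 29, -28, 12, 0, 0, 0.09, 85, 29, -28, 12, 0, 0, 0.09, 85, 29, -28, 10, 0, 0, 0.09, 85, 29, -28, 8, 0, 0, 0, 85, 29, -28, 0, 0, 0, 0, 85, 29, -28, 0, 0, 0, 0, 85, 29, -28, 0, 0, 0, 0, 85, 29, -28, 0, 0, 0, 0, 85, 29, -28, 0, 0, 0, 0])

```text
t: 0.93
position: [0.4316, 0.2726, 0.2969]
orientation: [[-0.004, -0.129, 0.992], [-0.01, 0.992, 0.129], [-1.0, -0.009, -0.005]]
ft_force: [0.5, 1.3, -1.1]
width: 0.085
```

Call:
move_arm(increments=[85, 29, -28, 0, 0, 0, 0, 85, 29, -28, 0, 0, 0, 0, 85, 29, -28, 0, 0, 0, 0, 85, 29, -28, 0, 0, 0, 0, 85, 29, -28, 0, 0, 0, 0, 85, 29, -28, 0, 0, 0, 0, 85, 29, -28, 0, 0, 0, 0, 85, 20, -20, 0, 0, 0, 0, 85, 0, 0, 0, 0, 0, 0])

```text
t: 1.68
position: [0.6622, 0.0381, 0.2902]
orientation: [[-0.011, -0.119, 0.993], [-0.012, 0.993, 0.119], [-1.0, -0.011, -0.012]]
ft_force: [0.4, 0.1, 0.5]
width: 0.0848
```

```bash
python3 - <<'E'
from h import *
import pickle
st=readout.read_state();p,d=cams.snapshot('wrist');pickle.dump((st,p,d),open('pics/w1.pkl','wb'))
print(st['t'],st['position'],st['orientation'])
cv2.imwrite('pics/w1.png',cv2.resize(p[:,:,::-1],(768,576)))
E
```

```text
1.6833 [0.66222445 0.03812245 0.29018774] [[-0.01096444 -0.11937658  0.9927885 ]
 [-0.01202862  0.99279209  0.11924416]
 [-0.99986754 -0.01063443 -0.01232134]]
```

View pics/w1.png

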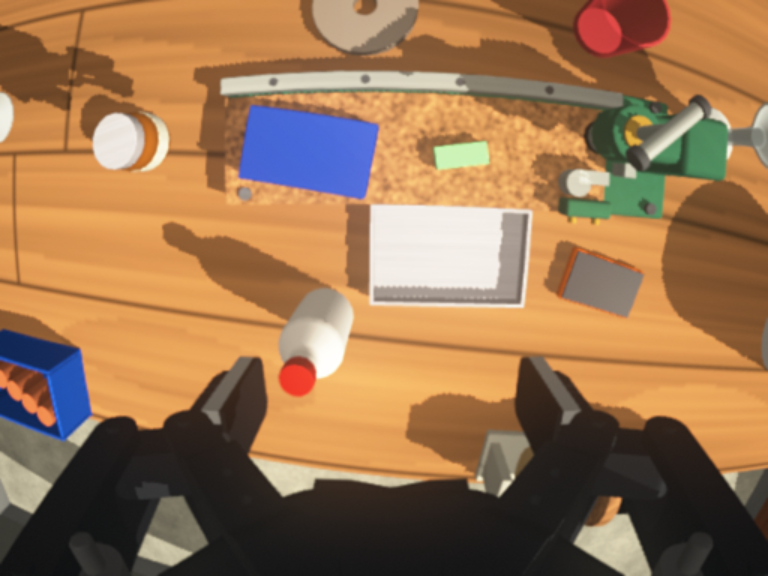

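The wrist view (×1.5) shows the block at (310,152), the offcut at (462,155), and the tray corners at (371,205), (531,210), (524,306) and (370,304). The rail face edge runs (222,94)→(620,107), and the T-bar ends are at (700,107) and (640,158).

```bash
python3 - <<'E'
from h import *
import pickle
st,p,d=pickle.load(open('pics/w1.pkl','rb'))
W=lambda px,z:ray('wrist',np.array(px)/1.5,z,st)*1000
def roi(m,x0,y0,x1,y1):
    q=np.zeros_like(m);q[int(y0/1.5):int(y1/1.5),int(x0/1.5):int(x1/1.5)]=m[int(y0/1.5):int(y1/1.5),int(x0/1.5):int(x1/1.5)];return q
b=big(roi(mask(p,(105,120,60),(130,255,255)),200,80,400,220))
print('block',rect(ray('wrist',b,.06,st)))
o=big(roi(mask(p,(40,40,90),(85,255,255)),420,130,500,180))
print('off',rect(ray('wrist',o,.044,st)))
t=W([(371,205),(531,210),(524,306),(370,304)],.022);print('tray',t,np.linalg.norm(np.diff(t[[0,1,2,3,0]],axis=0),axis=1),t.mean(0))
r=W([(222,94),(330,90),(460,94),(540,100),(610,106)],.044);print('rail',r)
print('bar',W([(703,106),(637,158)],.174))
# rail: lower edge along columns by gradient
hsv=cv2.cvtColor(p,cv2.COLOR_RGB2HSV)
sat=hsv[:,:,1].astype(int)
pts=[]
for c in range(160,395,15):
    col=sat[40:90,c]; rows=np.where(col<60)[0]
    pts.append((c,rows.max()+40.5 if len(rows) else -1))
print(pts)
pts=np.array([q for q in pts if q[1]>0])
R=ray('wrist',pts,.044,st)*1000
k=np.polyfit(R[:,1],R[:,0],1);print('fit x=k*y+c',k,np.round(R[:,0]-np.polyval(k,R[:,1]),1))
for px in [(460,155),(310,152),(440,200)]:
    print(px,d[int(px[1]/1.5),int(px[0]/1.5)])
E
```

```text
block (array([587.6, -43.3]), array([109.3,  62.1]), 85.69)
off (array([576.3,  85.5]), array([19.3, 45.8]), 15.47)
tray [[631.4113386   14.02775519  22.        ]
 [615.87177262 161.91522715  22.        ]
 [709.10640963 172.64525142  22.        ]
 [724.82449249  23.28980706  22.        ]] [148.70165592  93.85004507 150.180248    93.87120392] [670.30350334  92.9695102   22.        ]
rail [[ 541.63248792 -128.95027506   44.        ]
 [ 533.85708386  -31.21435663   44.        ]
 [ 524.21691781   78.47977489   44.        ]
 [ 516.3336424   149.22348146   44.        ]
 [ 506.11127605  217.84922003   44.        ]]
bar [[515.98168571 226.55608636 174.        ]
 [563.33413704 177.98524569 174.        ]]
[(160, np.float64(63.5)), (175, np.float64(62.5)), (190, np.float64(60.5)), (205, np.float64(74.5)), (220, np.float64(60.5)), (235, np.float64(60.5)), (250, np.float64(59.5)), (265, np.float64(59.5)), (280, np.float64(60.5)), (295, np.float64(60.5)), (310, np.float64(61.5)), (325, np.float64(61.5)), (340, np.float64(63.5)), (355, np.float64(65.5)), (370, np.float64(67.5)), (385, np.float64(69.5))]
fit x=k*y+c [-1.15731338e-01  5.32287483e+02] [-2.7 -2.2 -3.5 16.5 -1.4 -0.8 -1.8 -1.8 -0.7 -1.3 -0.8 -1.9 -0.6  0.4
  1.1  1.5]
(460, 155) 0.36485842
(310, 152) 0.35004058
(440, 200) 0.38914692
```

Call:
move_arm(increments=[68, -22, 12, -10, 0.012, -0.011, 0.04, 68, -22, 12, -20, 0, 0, 0.04, 68, -22, 12, -25, 0, 0, 0.04, 68, -20, 11, -25, 0, 0, 0.03, 68, 0, 0, -35, 0, 0, 0, 68, 0, 0, -35, 0, 0, 0, 68, 0, 0, -30, 0, 0, 0, 68, 0, 0, -10, 0, 0, 0, 68, 0, 0, 0, 0, 0, 0])

```text
t: 2.48
position: [0.5614, 0.0959, 0.0935]
orientation: [[-0.004, -0.28, 0.96], [0.007, 0.96, 0.28], [-1.0, 0.008, -0.002]]
ft_force: [-0.6, 0.4, 0.3]
width: 0.0675
```

```bash
python3 - <<'E'
from h import *
st=readout.read_state();p,d=cams.snapshot('wrist')
m=mask(p,(40,40,90),(85,255,255));c=proj([[.576,.0855,.044]],st)[0];print(c)
q=np.zeros_like(m);y,x=int(c[1]),int(c[0]);s=np.s_[max(0,y-80):y+80,max(0,x-90):x+90];q[s]=m[s]
print(rect(ray('wrist',big(q),.044,st)),st['position'])
cv2.imwrite('pics/w2.png',p[:,:,::-1])
E
```

```text
[238.70976155 231.21485395]
(array([574.3,  85.1]), array([22.9, 45. ]), 16.16) [0.56140765 0.095901   0.09351382]
```

View pics/w2.png

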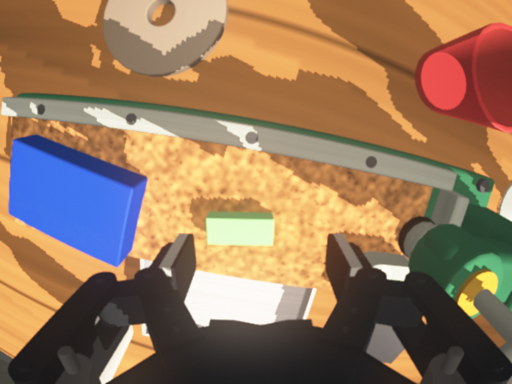

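The near view shows the offcut at (240,229), centred about 13 mm beyond the fingers in x and clear of the block and rail. I'll shift over it, then go down and grip.

Call:
move_arm(increments=[68, 14, -10, 0, 0, 0, 0, 68, 0, 0, -10, 0, 0, 0, 68, 0, 0, -15, 0, 0, 0, 68, 0, 0, -15, 0, 0, 0, 68, 0, 0, -8, 0, 0, 0, 68, 0, 0, 0, 0, 0, 0], grip_force=20)

```text
t: 3.03
position: [0.5837, 0.0882, 0.0556]
orientation: [[0.016, -0.281, 0.96], [0.008, 0.96, 0.281], [-1.0, 0.004, 0.018]]
ft_force: [0.4, 0.6, -0.1]
width: 0.0682
```

Call:
move_arm(increments=[68, -8, -3, 0, -0.008, 0.016, 0, 68, 0, 0, -6, 0, 0, 0, 68, 0, 0, -6, 0, 0, 0, 68, 0, 0, -4, 0, 0, 0, 68, 0, 0, 0, 0, 0, 0])

```text
t: 3.45
position: [0.5772, 0.0856, 0.0424]
orientation: [[0.005, -0.281, 0.96], [-0.0, 0.96, 0.281], [-1.0, -0.002, 0.005]]
ft_force: [-0.1, -0.2, 0.4]
width: 0.0681
```

Call:
move_arm(increments=[68, -2, 0, -4, 0, 0, 0, 68, 0, 0, 0, 0, 0, 0, 40, 0, 0, 0, 0, 0, 0, 40, 0, 0, 0, 0, 0, 0, 40, 0, 0, 0, 0, 0, 0, 40, 0, 0, 0, 0, 0, 0, 40, 0, 0, 0, 0, 0, 0])

```text
t: 4.03
position: [0.5754, 0.0856, 0.0383]
orientation: [[0.006, -0.281, 0.96], [-0.0, 0.96, 0.281], [-1.0, -0.002, 0.005]]
ft_force: [-0.2, 0.1, 0.5]
width: 0.0454
```

Call:
move_arm(increments=[40, 0, 0, 10, 0, 0, 0, 40, 0, 0, 20, 0, 0, 0, 40, 5, 0, 10, 0, 0, 0, 40, 25, 2, 0, 0, 0, 0, 40, 30, 3, 0, 0, 0, 0, 40, 20, 2, 0, 0, 0, 0, 40, 8, 0, 0, 0, 0, 0, 40, 0, 0, 0, 0, 0, 0, 40, 0, 0, 0, 0, 0, 0])

```text
t: 4.78
position: [0.6686, 0.093, 0.0859]
orientation: [[0.01, -0.281, 0.96], [0.0, 0.96, 0.281], [-1.0, -0.003, 0.01]]
ft_force: [-0.1, 0.4, -0.2]
width: 0.0457
```

Call:
move_arm(increments=[40, 0, 0, -15, 0, 0, 0, 40, 0, 0, -20, 0, 0, 0, 40, 0, 0, -15, 0, 0, 0, 40, 0, 0, -8, 0, 0, 0, 40, 0, 0, -3, 0, 0, 0, 40, 0, 0, 0, 0, 0, 0])

```text
t: 5.28
position: [0.664, 0.0929, 0.0202]
orientation: [[0.007, -0.281, 0.96], [-0.0, 0.96, 0.281], [-1.0, -0.002, 0.006]]
ft_force: [0.2, -0.7, 0.6]
width: 0.0457
```

Call:
move_arm(increments=[62, 0, 0, 0, 0, 0, 0, 62, 0, 0, 0, 0, 0, 0, 62, 0, 0, 0, 0, 0, 0, 62, 0, 0, 15, 0, 0, 0, 62, 0, 0, 30, 0, 0, 0, 62, 0, 0, 30, 0, 0, 0, 62, 0, 0, 25, 0, 0, 0, 62, 0, 0, 0, 0, 0, 0])

```text
t: 5.95
position: [0.6634, 0.093, 0.1299]
orientation: [[0.009, -0.281, 0.96], [-0.0, 0.96, 0.281], [-1.0, -0.002, 0.008]]
ft_force: [1.2, -0.6, 0.9]
width: 0.0619
```

```bash
python3 - <<'E'
from h import *
p,d=cams.snapshot('top')
m=mask(p,(40,40,80),(80,255,255));q=np.zeros_like(m);q[140:215,165:230]=m[140:215,165:230]
print(cv2.countNonZero(q)); st=readout.read_state();print(st['t'],st['position'])
if q.any(): print(rect(ray('top',big(q),.017)))
print(rect(ray('top',[c for c in big(mask(p,(105,120,60),(130,255,255))[150:230,200:290])+[200,150]],.06)))
E
```

```text
22
6.0 [0.66275058 0.09301697 0.12817582]
(array([669.1,  77.7]), array([14.5,  8.7]), 1.15)
(array([588.8, -41. ]), array([108.4,  62.3]), 85.68)
```

Call:
move_arm(increments=[60, 0, -20, 0, 0, 0, -0.06, 60, 0, -35, 0, 0, 0.008, -0.06, 60, -4, -35, -5, 0, 0, -0.06, 60, -4, -28, -5, 0, 0, 0, 60, -4, -9, -5, 0, 0, 0, 60, 0, 0, 0, 0, 0, 0, 60, 0, 0, 0, 0, 0, 0])

```text
t: 6.58
position: [0.6498, -0.0356, 0.1154]
orientation: [[0.004, -0.1, 0.995], [0.001, 0.995, 0.1], [-1.0, 0.0, 0.004]]
ft_force: [-0.2, 0.9, 0.0]
width: 0.0601
```

Call:
move_arm(increments=[60, 1, 0, -15, 0, 0, 0, 60, 1, 0, -25, 0, 0, 0, 60, 1, 0, -18, 0, 0, 0, 60, 1, 0, -8, 0, 0, 0, 60, 0, 0, -3, 0, 0, 0, 60, 0, 0, 0, 0, 0, 0])

```text
t: 7.08
position: [0.6554, -0.0267, 0.0455]
orientation: [[0.007, -0.108, 0.994], [0.004, 0.994, 0.108], [-1.0, 0.003, 0.007]]
ft_force: [0.3, -0.6, 0.8]
width: 0.0601
```

Call:
move_arm(increments=[60, 0, -8, -4, 0, 0, 0, 60, -10, -1, 0, 0, 0, 0, 60, -10, -1, 0, 0, 0, 0, 60, -6, -1, 0, 0, 0, 0, 60, -4, -0.5, 0, 0, 0, 0, 60, -4, -0.5, 0, 0, 0, 0, 60, -3, -0.3, 0, 0, 0, 0])

```text
t: 7.67
position: [0.6246, -0.0392, 0.0478]
orientation: [[0.024, -0.11, 0.994], [0.002, 0.994, 0.11], [-1.0, -0.0, 0.024]]
ft_force: [1.9, 0.4, -1.2]
width: 0.0601
```

Call:
move_arm(increments=[60, -4, -0.4, -5, 0, 0.02, 0, 60, -4, -0.4, -1, 0, 0, 0, 60, -4, -0.4, 0, 0, 0, 0, 60, -3, -0.3, 0, 0, 0, 0, 60, -2, -0.2, 0, 0, 0, 0, 60, -2, -0.2, 0, 0, 0, 0])

```text
t: 8.17
position: [0.6087, -0.0423, 0.0442]
orientation: [[0.012, -0.11, 0.994], [0.001, 0.994, 0.11], [-1.0, -0.001, 0.012]]
ft_force: [3.3, -0.3, -0.1]
width: 0.0599
```

Call:
move_arm(increments=[60, -2, -0.2, 0, 0, 0, 0, 60, -2, -0.2, 0, 0, 0, 0, 60, -2, -0.2, 0, 0, 0, 0, 60, -2, -0.2, 0, 0, 0, 0])

```text
t: 8.5
position: [0.608, -0.0431, 0.0468]
orientation: [[0.032, -0.106, 0.994], [0.001, 0.994, 0.106], [-0.999, -0.002, 0.032]]
ft_force: [6.9, 3.0, -2.3]
width: 0.0599
```

Call:
move_arm(increments=[60, -3, -0.3, -2, 0, 0.015, 0, 60, -3, -0.3, -1, 0, 0.01, 0, 60, -3, -0.3, 0, 0, 0, 0])

```text
t: 8.75
position: [0.6078, -0.0431, 0.047]
orientation: [[0.028, -0.102, 0.994], [0.003, 0.995, 0.102], [-1.0, -0.0, 0.028]]
ft_force: [8.0, 1.6, -1.9]
width: 0.06
```

```bash
python3 - <<'E'
from h import *
st=readout.read_state();p,d=cams.snapshot('wrist')
b=big(mask(p,(105,120,60),(130,255,255)));print(cv2.contourArea(b),rect(ray('wrist',b,.06,st)))
cv2.imwrite('pics/w3.png',p[:,:,::-1])
E
```

```text
34722.0 (array([565.3, -49.7]), array([ 64.5, 109.5]), 5.62)
```

View pics/w3.png

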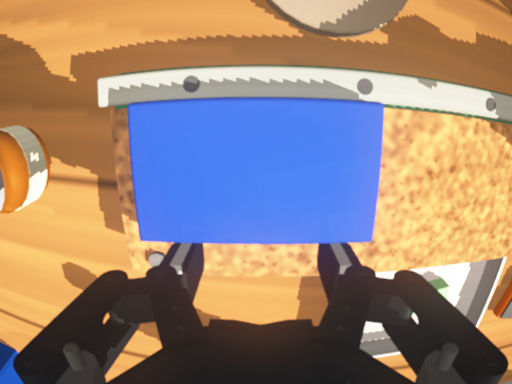

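The block is flush with the rail (top edge at row 100, angle 95.6°), centred at clamp x of about -251 and y of about +1. Part of the offcut shows in the tray at (440,288). I'll go round behind the block with the fingers closed.

Call:
move_arm(increments=[60, 10, 1, 0, 0, 0.02, 0, 60, 5, 0, 10, 0, 0, 0, 40, 0, 0, 25, 0, 0, 0, 10, 0, -5, 18, 0, 0, 0, 0, -5, -20, 5, 0, 0, 0, 0, -12, -28, 0, 0, 0, 0, 0, -14, -25, 0, 0, 0, 0, 0, -10, -10, 0, 0, 0, 0, 0, 0, 0, 0, 0, 0, 0])

```text
t: 9.55
position: [0.5704, -0.1307, 0.1069]
orientation: [[-0.014, -0.109, 0.994], [0.003, 0.994, 0.109], [-1.0, 0.005, -0.013]]
ft_force: [0.1, 0.9, 0.0]
width: -0.0001
```

Call:
move_arm(increments=[0, 3, -3, -10, 0, -0.012, 0, 0, 0, 0, -20, 0, 0, 0, 0, 0, 0, -18, 0, 0, 0, 0, 0, 0, -10, 0, 0, 0, 0, 0, 0, -2, 0, 0, 0, 0, 0, 0, 0, 0, 0, 0])

```text
t: 10.05
position: [0.5715, -0.1297, 0.0456]
orientation: [[-0.004, -0.107, 0.994], [0.007, 0.994, 0.107], [-1.0, 0.007, -0.003]]
ft_force: [-0.3, 0.3, -0.6]
width: 0.0001
```

Call:
move_arm(increments=[0, 6, 0, 0, 0, 0, 0, 0, 0, 5, -2, 0, 0, 0, 0, -1, 10, 0, 0, 0, 0, 0, -1.5, 14, 0, 0, 0, 0, 0, -1.5, 14, 0, 0, 0, 0, 0, -1.5, 14, 0, 0, 0, 0, 0, -1, 10, 0, 0, 0, 0, 0, 0, 0, 0, 0, 0, 0])

```text
t: 10.72
position: [0.5736, -0.056, 0.047]
orientation: [[0.002, -0.109, 0.994], [0.003, 0.994, 0.109], [-1.0, 0.003, 0.002]]
ft_force: [1.2, -1.3, -1.8]
width: -0.0001
```

Call:
move_arm(increments=[0, -2, 10, -2, 0, 0, 0, 0, -2.5, 15, -1, 0, 0, 0, 0, -2, 15, 0, 0, 0, 0, 0, -2, 15, 0, 0, 0, 0, 0, -2, 15, 0, 0, 0, 0, 0, -2, 15, 0, 0, 0, 0, 0, -1.5, 12, 0, 0, 0, 0, 0, -1, 6, 0, 0, 0, 0, 0, 0, 0, 0, 0, 0, 0])

```text
t: 11.47
position: [0.5604, 0.0502, 0.0473]
orientation: [[0.011, -0.113, 0.994], [-0.006, 0.994, 0.113], [-1.0, -0.007, 0.01]]
ft_force: [0.1, -1.1, 0.1]
width: 0.0008
```

```bash
python3 - <<'E'
from h import *
st=readout.read_state();p,d=cams.snapshot('wrist');print(st['position'],st['ft_force'])
b=big(mask(p,(105,120,60),(130,255,255)));print(cv2.contourArea(b),rect(ray('wrist',b,.06,st)))
cv2.imwrite('pics/w4.png',p[:,:,::-1])
E
```

```text
[0.56037201 0.05020782 0.04726632] [ 0.1457116  -1.08009578  0.06631087]
20910.0 (array([551. , 117.1]), array([ 76.9, 111. ]), 5.48)
```

View pics/w4.png

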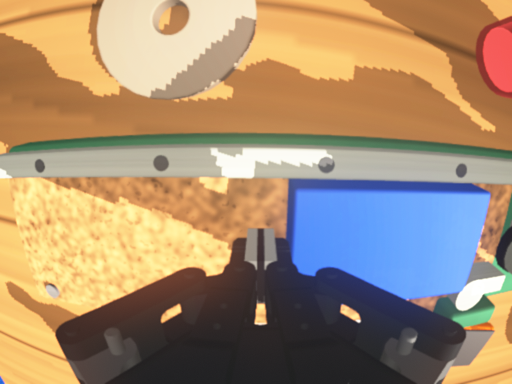

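The block is still flush with the rail, with about 60 mm to go, and the jaw is just ahead of it at (480,290). I'll push on more slowly.

Call:
move_arm(increments=[0, -1, 6, -2, 0, 0, 0, 0, -1, 8, -1, 0, 0, 0, 0, -1, 8, 0, 0, 0, 0, 0, -1, 8, 0, 0, 0, 0, 0, -1, 8, 0, 0, 0, 0, 0, -1, 8, 0, 0, 0, 0])

```text
t: 12.02
position: [0.5589, 0.0831, 0.0464]
orientation: [[0.017, -0.109, 0.994], [-0.026, 0.994, 0.11], [-1.0, -0.028, 0.014]]
ft_force: [-0.5, -6.5, -2.1]
width: -0.0002
```

Call:
move_arm(increments=[0, -1, 8, -1, 0.02, 0.01, 0, 0, -1, 8, -1, 0, 0, 0, 0, -1, 8, 0, 0, 0, 0, 0, -1, 8, 0, 0, 0, 0])

```text
t: 12.35
position: [0.5571, 0.1043, 0.0462]
orientation: [[0.008, -0.108, 0.994], [-0.023, 0.994, 0.108], [-1.0, -0.023, 0.006]]
ft_force: [-1.4, -6.9, 1.6]
width: -0.0001
```

Call:
move_arm(increments=[0, -0.6, 6, 0, 0.01, 0, 0, 0, -0.6, 6, 0, 0, 0, 0, 0, -0.6, 6, 0, 0, 0, 0])

```text
t: 12.6
position: [0.5549, 0.1089, 0.0464]
orientation: [[0.003, -0.111, 0.994], [-0.037, 0.993, 0.111], [-0.999, -0.037, -0.001]]
ft_force: [-0.4, -20.8, 1.0]
width: 0.0
```

Push force 21 N with the finger at clamp x of -92.7 (expected -92.5), so the block is against the stop. I'll back off, rise and look.

Call:
move_arm(increments=[0, 0.5, -6, 0, -0.02, 0, 0, 0, 1, -12, 0, 0, 0, 0, 0, 0, -5, 10, 0, 0, 0, 0, 0, 0, 25, 0, 0, 0, 0, 5, 0, 35, 0, 0, 0, 20, 10, 0, 35, 0, 0, 0, 40, 15, 5, 35, 0, 0, 0, 40, 15, 5, 35, 0, 0, 0, 40, 10, 5, 20, 0, 0, 0, 40, 0, 0, 0, 0, 0, 0])

```text
t: 13.43
position: [0.6061, 0.0948, 0.2519]
orientation: [[-0.008, -0.102, 0.995], [-0.048, 0.994, 0.101], [-0.999, -0.047, -0.013]]
ft_force: [0.3, -0.5, 0.8]
width: 0.0405
```

```bash
python3 - <<'E'
from h import *
import pickle
st=readout.read_state();p,d=cams.snapshot('wrist');pickle.dump((st,p,d),open('pics/w5.pkl','wb'));print(st['t'],st['position'],st['orientation'])
b=big(mask(p,(105,120,60),(130,255,255)));print(cv2.contourArea(b),rect(ray('wrist',b,.06,st)))
cv2.imwrite('pics/w5.png',cv2.resize(p[:,:,::-1],(768,576)))
E
```

```text
13.4333 [0.60613849 0.09477282 0.25190566] [[-0.00809481 -0.10183224  0.99476865]
 [-0.04768079  0.99370901  0.10133577]
 [-0.99882982 -0.04661106 -0.01289933]]
3681.5 (array([542.6, 176.1]), array([ 62.7, 107.9]), 6.02)
```

View pics/w5.png

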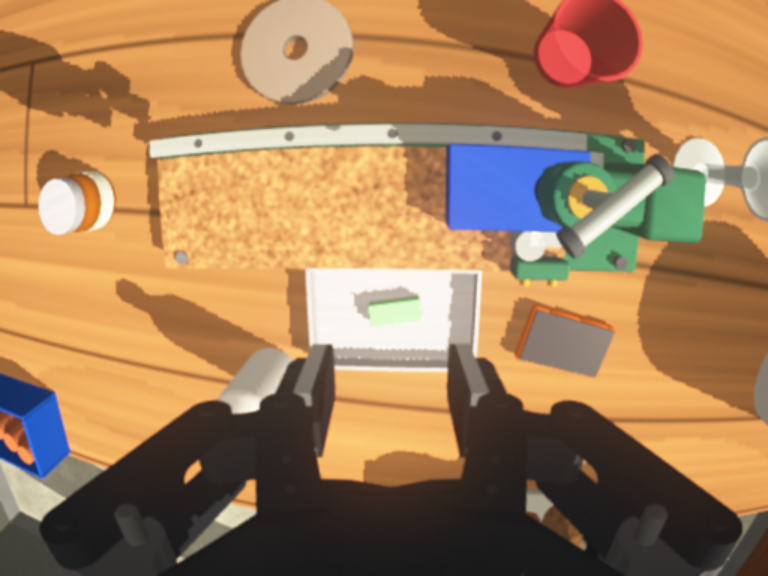

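The offcut lies in the tray at (394,310), the block is under the foot and flush with rail and stop, and the T-bar runs from (661,172) to (572,240).

```bash
python3 - <<'E'
from h import *
import pickle
st,p,d=pickle.load(open('pics/w5.pkl','rb'))
P=ray('wrist',np.array([(661,172),(572,240)])/1.5,.174,st)*1000
v=P[0]-P[1];print(P,P.mean(0),np.linalg.norm(v),np.degrees(np.arctan2(v[1],v[0])))
E
```

```text
[[518.81150936 224.71080529 174.        ]
 [562.14762232 178.68676147 174.        ]] [540.47956584 201.69878338 174.        ] 63.215751959003605 133.27707697885006
```

Call:
move_arm(increments=[40, -7, 10, 0, 0.045, -0.008, -0.09, 40, -8, 14, 0, 0, 0, -0.11, 40, -9, 15, 0, 0, 0, -0.11, 40, -9, 15, 0, 0, 0, -0.11, 40, -9, 15, 0, 0, 0, -0.11, 40, -9, 14, 0, 0, 0, -0.11, 40, -8, 11, 0, 0, 0, -0.11, 40, -5, 6, 0, 0, 0, -0.1, 40, 0, 0, 0, 0, 0, -0.05, 40, 0, 0, 0, 0, 0, 0])

```text
t: 14.32
position: [0.5209, 0.1928, 0.2311]
orientation: [[-0.039, 0.75, 0.66], [0.013, 0.661, -0.75], [-0.999, -0.021, -0.036]]
ft_force: [0.0, 0.7, -1.3]
width: 0.0399
```

Call:
move_arm(increments=[40, 10, 4, 0, -0.01, -0.03, 0.02, 40, 6, 3, 0, 0, 0, 0.01, 40, 0, 0, 0, 0, 0, 0])

```text
t: 14.57
position: [0.5329, 0.1984, 0.226]
orientation: [[-0.019, 0.727, 0.686], [0.001, 0.686, -0.727], [-1.0, -0.013, -0.014]]
ft_force: [0.3, -0.5, 0.4]
width: 0.0398
```

Call:
move_arm(increments=[40, 7, 2, 0, 0, -0.018, 0, 40, 0, 0, -10, 0, 0, 0, 40, 0, 0, -14, 0, 0, 0, 40, 0, 0, -10, 0, 0, 0, 40, 0, 0, 0, 0, 0, 0])

```text
t: 14.98
position: [0.5399, 0.1989, 0.1877]
orientation: [[-0.004, 0.728, 0.686], [0.002, 0.686, -0.728], [-1.0, -0.002, -0.004]]
ft_force: [-0.1, -0.1, 0.1]
width: 0.04
```

Call:
move_arm(increments=[40, 0, 1.5, -8, 0, 0, 0, 40, 0, 0, -10, 0, 0, 0, 40, 0, 0, -4, 0, 0, 0, 40, 0, 0, 0, 0, 0, 0, 0, 0, 0, 0, 0, 0, 0, 0, 0, 0, 0, 0, 0, 0, 0, 0, 0, 0, 0, 0, 0, 0, 0, 0, 0, 0, 0, 0], grip_force=60)

```text
t: 15.65
position: [0.5395, 0.2003, 0.1624]
orientation: [[-0.006, 0.728, 0.686], [0.001, 0.686, -0.728], [-1.0, -0.003, -0.005]]
ft_force: [0.3, 0.6, -3.3]
width: 0.0101
```

Call:
move_arm(increments=[0, 0, 0, 0, 0, 0, -0.08, 0, 0, 0, 0, 0, 0, -0.1, 0, 0, 0, 0, 0, 0, -0.1, 0, 0, 0, 0, 0, 0, -0.1, 0, 0, 0, -0.5, 0, 0, -0.1, 0, 0, 0, 0, 0, 0, 0])

```text
t: 16.15
position: [0.5399, 0.2006, 0.1617]
orientation: [[-0.003, 0.968, 0.251], [0.004, 0.251, -0.968], [-1.0, -0.001, -0.005]]
ft_force: [0.6, 0.3, -3.1]
width: 0.0099
```

```bash
python3 - <<'E'
from h import *
st=readout.read_state();p,d=cams.snapshot('wrist');print(st['position'],st['wrist_torque'],st['ft_force'],st['width'],st['qpos'])
cv2.imwrite('pics/w6.png',p[:,:,::-1])
E
```

```text
[0.53985451 0.20056094 0.16171433] [-0.01095259 -0.04573314 -0.07498549] [ 0.6392915   0.34887605 -3.0859816 ] 0.0098895090548185 [11.63096537 16.20636572 92.57100576  0.27572889 71.31678846 -3.01489842]
```

View pics/w6.png

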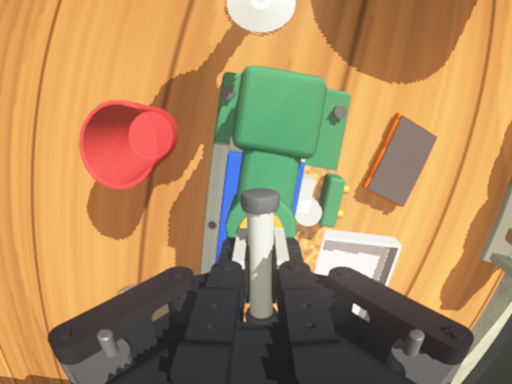

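The T-bar is held squarely between the pads (knob at (261,200)) and turned with the tool, so I'll keep turning.

Call:
move_arm(increments=[0, 0, 0, -0.5, 0, 0, -0.1, 0, 0, 0, -0.3, 0, 0, -0.1, 0, 0, 0, 0, 0, 0, -0.1, 0, 0, 0, -0.3, 0, 0, -0.1, 0, 0, 0, 0, 0, 0, -0.1, 0, 0, 0, -0.3, 0, 0, -0.1, 0, 0, 0, 0, 0, 0, -0.1, 0, 0, 0, -0.3, 0, 0, -0.1, 0, 0, 0, 0, 0, 0, -0.1, 0, 0, 0, 0, 0, 0, 0])

```text
t: 17.03
position: [0.5406, 0.2005, 0.1605]
orientation: [[0.004, 0.792, -0.61], [0.003, -0.61, -0.792], [-1.0, 0.001, -0.005]]
ft_force: [-0.1, 0.1, -0.9]
width: 0.0101
```

Call:
move_arm(increments=[0, 0, 0, -0.3, 0, 0, -0.1, 0, 0, 0, 0, 0, 0, -0.1, 0, 0, 0, -0.3, 0, 0, -0.1, 0, 0, 0, 0, 0, 0, -0.1, 0, 0, 0, -0.3, 0, 0, -0.1, 0, 0, 0, 0, 0, 0, -0.1, 0, 0, 0, -0.3, 0, 0, -0.1, 0, 0, 0, 0, 0, 0, -0.1, 0, 0, 0, 0, 0, 0, -0.1, 0, 0, 0, 0, 0, 0, 0])

```text
t: 17.87
position: [0.5411, 0.1998, 0.1594]
orientation: [[0.006, 0.02, -1.0], [-0.003, -1.0, -0.02], [-1.0, 0.003, -0.006]]
ft_force: [0.4, 0.2, -2.2]
width: 0.01
```

```bash
cat > s.py <<'E'
from h import *
st=readout.read_state();R=st['orientation'];y=np.degrees(np.arctan2(R[1][1],R[0][1]))
print(st['t'],np.round(st['position']*1000,1),'yaw',y,'tool x',np.round(R[:,0],3),'T',np.round(st['wrist_torque'],3),'F',np.round(st['ft_force'],1),st['width'],np.round(st['qpos'],1))
E
python3 s.py
```

```text
17.8667 [541.1 199.8 159.4] yaw -88.82736152876997 tool x [ 0.006 -0.003 -1.   ] T [ 0.092 -0.043 -0.125] F [ 0.4  0.2 -2.2] 0.010043547226491086 [ 11.8  16.3  92.8  -0.3  70.6 100.7]
```

Call:
move_arm(increments=[40, 0, 0, 0, 0, 0, 0, 40, 0, 0, 0, 0, 0, 0, 40, 0, 0, 0, 0, 0, 0, 40, 0, 0, 12, 0, 0, 0, 40, 0, 0, 18, 0, 0, 0, 40, 0, 0, 18, 0, 0, 0.06, 40, 0, 0, 3, 0, 0, 0.11, 40, 0, 0, 0, 0, 0, 0.12, 40, 0, 0, 0, 0, 0, 0.12, 40, 0, 0, 0, 0, 0, 0.12])

```text
t: 18.7
position: [0.5434, 0.2005, 0.2224]
orientation: [[0.016, 0.558, -0.83], [0.002, -0.83, -0.558], [-1.0, 0.007, -0.014]]
ft_force: [-0.1, 0.2, -0.4]
width: 0.0397
```

Call:
move_arm(increments=[40, 0, 0, 0, 0, 0, 0.12, 40, 0, 0, 0, 0, 0, 0.12, 40, 0, 0, 0, 0, 0, 0.12, 40, 0, 0, 0, 0, 0, 0.12, 40, 0, 0, 0, 0, 0, 0.12, 40, 0, 0, 0, 0, 0, 0.12, 40, 0, 0, 0, 0, 0, 0.12, 40, 0, 0, 0, 0, 0, 0.12, 40, 0, 0, 0, 0, 0, 0.12, 40, 0, 0, 0, 0, 0, 0.12])

```text
t: 19.53
position: [0.5477, 0.2019, 0.2392]
orientation: [[0.016, 0.963, 0.268], [0.028, 0.267, -0.963], [-0.999, 0.023, -0.023]]
ft_force: [-0.4, 0.6, -0.1]
width: 0.0399
```

Call:
move_arm(increments=[40, 0, 0, 0, 0, 0, 0.12, 40, 0, 0, 0, 0, 0, 0.12, 40, 0, 0, 0, 0, 0, 0.12, 40, 0, 0, 0, 0, 0, 0.12, 40, 0, 0, 0, 0, 0, 0.12, 40, 0, 0, 0, 0, 0, 0.12, 40, 0, 0, 0, 0, 0, 0.12, 40, 0, 0, 0, 0, 0, 0.08, 40, 0, 0, 0, 0, 0, 0])

```text
t: 20.28
position: [0.551, 0.2027, 0.2535]
orientation: [[-0.001, 0.329, 0.944], [0.037, 0.944, -0.328], [-0.999, 0.035, -0.013]]
ft_force: [0.2, 0.3, 0.8]
width: 0.0403
```

```bash
python3 s.py
```

```text
20.2833 [551.  202.7 253.5] yaw 70.80204938893786 tool x [-0.001  0.037 -0.999] T [-0.02  -0.036 -0.024] F [0.2 0.3 0.8] 0.04032843646648951 [ 10.6  12.3  86.1   2.1  81.3 -60.5]
```

Call:
move_arm(increments=[40, -5, -1, -8, -0.03, 0, 0.11, 40, -4, -1, -12, 0, 0, 0.12, 40, 0, 0, -14, 0, 0, 0.1, 40, 0, 0, -14, 0, 0, 0.02, 40, 0, 0, -5, 0, 0, 0, 40, 0, 0, 0, 0, 0, 0])

```text
t: 20.78
position: [0.5447, 0.2014, 0.2073]
orientation: [[0.007, -0.025, 1.0], [0.009, 1.0, 0.025], [-1.0, 0.009, 0.007]]
ft_force: [-0.3, -0.5, 0.1]
width: 0.0397
```

```bash
python3 s.py
```

```text
20.7833 [544.7 201.4 207.3] yaw 91.44425494412533 tool x [ 0.007  0.009 -1.   ] T [-0.026  0.048  0.029] F [-0.3 -0.5  0.1] 0.03970211552783008 [ 11.5  13.7  89.9   0.4  75.8 -80. ]
```

Call:
move_arm(increments=[40, -4, -1, -8, -0.009, 0.007, 0, 40, 0, 0, -14, 0, 0, 0, 40, 0, 0, -14, 0, 0, 0, 40, 0, 0, -6, 0, 0, 0, 40, 0, 0, -1, 0, 0, 0, 40, 0, 0, 0, 0, 0, 0])

```text
t: 21.28
position: [0.5426, 0.2008, 0.1673]
orientation: [[0.007, -0.02, 1.0], [-0.0, 1.0, 0.02], [-1.0, -0.001, 0.007]]
ft_force: [0.4, 0.9, 0.3]
width: 0.0399
```

Call:
move_arm(increments=[0, 0, 0, 0, 0, 0, 0, 0, 0, 0, 0, 0, 0, 0, 0, 0, 0, 0, 0, 0, 0, 0, 0, 0, 0, 0, 0, 0, 0, 0, 0, 0, 0, 0, 0], grip_force=90)

```text
t: 21.7
position: [0.5433, 0.2, 0.1692]
orientation: [[0.008, -0.019, 1.0], [-0.002, 1.0, 0.019], [-1.0, -0.002, 0.008]]
ft_force: [0.7, -0.8, -1.8]
width: 0.0089
```

```bash
python3 s.py
```

```text
21.7 [543.3 200.  169.2] yaw 91.08209638415467 tool x [ 0.008 -0.002 -1.   ] T [ 0.054 -0.029  0.077] F [ 0.7 -0.8 -1.8] 0.008896771626375661 [ 11.8  15.8  92.1  -0.2  71.6 -79.3]
```

Call:
move_arm(increments=[30, 0, 0, 0, 0, 0, 0, 30, 0, 0, 0, 0, 0, 0, 30, -2, 0, -5, 0, 0, 0, 30, -1, 0, -3, 0, 0, 0, 30, 0, 0, -1, 0, 0, 0, 30, 0, 0, 0, 0, 0, 0, 0, 0, 0, 0, 0, 0, 0, 0, 0, 0, 0, 0, 0, 0, 0, 0, 0, 0, 0, 0, 0, 0, 0, 0, 0, 0, 0, 0])

```text
t: 22.53
position: [0.5412, 0.1999, 0.1613]
orientation: [[0.012, -0.019, 1.0], [-0.002, 1.0, 0.019], [-1.0, -0.002, 0.012]]
ft_force: [-0.4, -0.9, -0.1]
width: 0.0091
```

```bash
python3 s.py
```

```text
22.5333 [541.2 199.9 161.3] yaw 91.08559240592608 tool x [ 0.012 -0.002 -1.   ] T [ 0.077  0.    -0.01 ] F [-0.4 -0.9 -0.1] 0.009056921712795866 [ 11.8  16.   92.9  -0.3  70.5 -79.2]
```

Call:
move_arm(increments=[0, 0, 0, 0, 0, 0, -0.1, 0, 0, 0, -0.3, 0, 0, -0.1, 0, 0, 0, 0, 0, 0, -0.1, 0, 0, 0, -0.3, 0, 0, -0.1, 0, 0, 0, 0, 0, 0, -0.1, 0, 0, 0, -0.3, 0, 0, -0.1, 0, 0, 0, 0, 0, 0, -0.1, 0, 0, 0, -0.3, 0, 0, -0.1, 0, 0, 0, 0, 0, 0, -0.1, 0, 0, 0, 0, 0, 0, 0])

```text
t: 23.37
position: [0.541, 0.1991, 0.1603]
orientation: [[0.004, 0.798, 0.603], [-0.012, 0.603, -0.798], [-1.0, -0.004, 0.012]]
ft_force: [-0.8, -0.9, 0.5]
width: 0.009
```

```bash
python3 s.py
```

```text
23.3667 [541.  199.1 160.3] yaw 37.093643399171214 tool x [ 0.004 -0.012 -1.   ] T [-0.102 -0.005 -0.099] F [-0.8 -0.9  0.5] 0.009049249419050177 [ 12.   16.3  92.6  -0.8  71.  -24.9]
```

Call:
move_arm(increments=[0, 0, 0, 0, 0.01, 0, -0.08, 0, 0, 0, -0.3, 0, 0, -0.08, 0, 0, 0, 0, 0, 0, -0.08])

```text
t: 23.62
position: [0.5408, 0.1988, 0.1601]
orientation: [[0.003, 0.918, 0.397], [-0.003, 0.397, -0.918], [-1.0, 0.001, 0.004]]
ft_force: [-0.4, -0.9, -1.6]
width: 0.0094
```

```bash
python3 s.py
```

```text
23.6167 [540.8 198.8 160.1] yaw 23.363900772896336 tool x [ 0.003 -0.003 -1.   ] T [-0.159 -0.012  0.185] F [-0.4 -0.9 -1.6] 0.009356975373424541 [ 11.7  16.3  92.7  -0.2  70.9 -11.6]
```

Call:
move_arm(increments=[0, 0, 0, 0, 0, 0, -0.08, 0, 0, 0, -0.3, 0, 0, -0.08, 0, 0, 0, 0, 0, 0, -0.08, 0, 0, 0, 0, 0, 0, -0.06])

```text
t: 23.95
position: [0.5405, 0.1987, 0.1598]
orientation: [[0.001, 0.994, 0.106], [-0.005, 0.106, -0.994], [-1.0, 0.001, 0.005]]
ft_force: [0.3, 0.0, -0.6]
width: 0.0094
```

```bash
python3 s.py
```

```text
23.95 [540.5 198.7 159.8] yaw 6.057957380265033 tool x [ 0.001 -0.005 -1.   ] T [-0.221 -0.035  0.194] F [ 0.3  0.  -0.6] 0.009374566166405222 [11.7 16.3 92.7 -0.3 71.   5.8]
```

Call:
move_arm(increments=[0, 0, 0, 0, 0, 0, -0.08, 0, 0, 0, -0.2, 0, 0, -0.08, 0, 0, 0, 0, 0, 0, -0.06])

```text
t: 24.2
position: [0.5403, 0.1987, 0.1595]
orientation: [[-0.0, 0.993, -0.115], [-0.005, -0.115, -0.993], [-1.0, 0.0, 0.005]]
ft_force: [-0.5, -1.2, -1.4]
width: 0.0093
```

```bash
python3 s.py; python3 - <<'E'
from h import *
p,d=cams.snapshot('wrist');cv2.imwrite('pics/w7.png',p[:,:,::-1])
E
python3 s.py
```

```text
24.2 [540.3 198.7 159.5] yaw -6.6124026713344675 tool x [-0.    -0.005 -1.   ] T [-0.216  0.021  0.102] F [-0.5 -1.2 -1.4] 0.009293751361448766 [11.7 16.4 92.7 -0.3 71.1 18.5]
24.25 [540.2 198.7 159.5] yaw -6.716177083973064 tool x [-0.    -0.005 -1.   ] T [-0.24   0.025 -0.126] F [-0.3 -1.3  0.3] 0.009217036931457118 [11.7 16.4 92.7 -0.3 71.1 18.6]
```

View pics/w7.png

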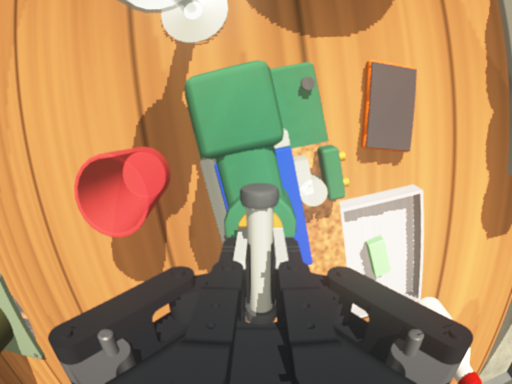

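The bar is still aligned in the pads (knob at (260,187)), so the angle is about 6.50 rad. The torque reading is noisy, so I'll check stiffness with a last short turn, read mid-motion.

Call:
move_arm(increments=[0, 0, 0, 0, 0, 0, -0.05, 0, 0, 0, 0, 0, 0, -0.05])

```text
t: 24.42
position: [0.5401, 0.1987, 0.1594]
orientation: [[-0.001, 0.978, -0.211], [-0.006, -0.211, -0.978], [-1.0, 0.0, 0.006]]
ft_force: [-0.5, -0.7, 0.2]
width: 0.0086
```

```bash
python3 s.py;python3 -c "
from h import *
print(readout.read_state()['joint_torque'])"
```

```text
24.4167 [540.1 198.7 159.4] yaw -12.1689457349645 tool x [-0.001 -0.006 -1.   ] T [-0.194  0.059  0.163] F [-0.5 -0.7  0.2] 0.008617473884824173 [11.7 16.4 92.6 -0.3 71.1 24. ]
[  0.13888582 -39.80625629 -27.44119406   0.3628753   -0.09639265
  -0.21747217]
```

Call:
move_arm(increments=[0, 0, 0, 0, 0, 0, -0.05])

```text
t: 24.5
position: [0.5401, 0.1987, 0.1594]
orientation: [[-0.001, 0.966, -0.258], [-0.006, -0.258, -0.966], [-1.0, 0.0, 0.006]]
ft_force: [-1.3, -0.7, 0.2]
width: 0.0091
```

```bash
python3 s.py;python3 -c "
from h import *
print(readout.read_state()['joint_torque'])"
```

```text
24.5 [540.1 198.7 159.4] yaw -14.93545648962958 tool x [-0.001 -0.006 -1.   ] T [-0.178  0.014  0.221] F [-1.3 -0.7  0.2] 0.009096172110751801 [11.8 16.4 92.6 -0.3 71.1 26.8]
[  0.13856345 -39.74447966 -27.46008575   0.33187785  -0.15437339
  -0.26888749]
```

Call:
move_arm(increments=[0, 0, 0, 0, 0, 0, -0.08, 0, 0, 0, 0, 0, 0, -0.1])

```text
t: 24.67
position: [0.5399, 0.1988, 0.1592]
orientation: [[-0.003, 0.905, -0.425], [-0.006, -0.425, -0.905], [-1.0, -0.0, 0.006]]
ft_force: [0.1, -1.0, 0.5]
width: 0.0093
```

```bash
python3 s.py;python3 -c "
from h import *
print(readout.read_state()['joint_torque'][5])"
```

```text
24.6667 [539.9 198.8 159.2] yaw -25.153777792999488 tool x [-0.003 -0.006 -1.   ] T [-0.248 -0.024  0.408] F [ 0.1 -1.   0.5] 0.009349909548827983 [11.7 16.4 92.6 -0.3 71.2 37. ]
-0.7710188627243042
```

About 6.8 rad with clearly higher torque (0.41 N m at the wrist while turning). Letting go.

Call:
move_arm(increments=[0, 0, 0, 0, 0, 0, 0, 40, 0, 0, 0, 0, 0, 0, 40, 0, 0, 0, 0, 0, 0, 40, 0, 0, 0, 0, 0, 0, 40, 0, 0, 12, 0, 0, 0, 40, 0, 0, 20, 0, 0, 0, 40, 0, 0, 25, 0, 0, 0, 40, 0, 0, 30, 0, 0, 0, 40, 10, -25, 15, 0, 0, 0, 40, 20, -30, 10, 0, 0, 0])

```text
t: 25.5
position: [0.5644, 0.1487, 0.2761]
orientation: [[-0.011, 0.917, -0.399], [-0.001, -0.399, -0.917], [-1.0, -0.009, 0.005]]
ft_force: [1.1, 0.8, -0.4]
width: 0.0401
```

Call:
move_arm(increments=[40, 20, -30, 0, 0, 0, 0.12, 40, 20, -30, 0, 0, 0, 0.12, 40, 10, -20, 0, 0, 0, 0.12, 40, 0, 0, 0, 0, 0, 0.12, 40, 0, 0, 0, 0, 0, 0.12, 40, 0, 0, 0, 0, 0, 0.12, 40, 0, 0, 0, 0, 0, 0.12, 40, 0, 0, 0, 0, 0, 0.12, 40, 0, 0, 0, 0, 0, 0, 40, 0, 0, 0, 0, 0, 0])

```text
t: 26.33
position: [0.6258, 0.0578, 0.2972]
orientation: [[0.021, 0.831, 0.556], [0.005, 0.556, -0.831], [-1.0, 0.02, 0.008]]
ft_force: [-0.4, 1.2, -0.2]
width: 0.04
```

```bash
python3 s.py; python3 - <<'E'
from h import *
import pickle
st=readout.read_state();p,d=cams.snapshot('wrist');pickle.dump((st,p,d),open('pics/w8.pkl','wb'))
b=big(mask(p,(105,120,60),(130,255,255)));print(rect(ray('wrist',b,.06,st)))
cv2.imwrite('pics/w8.png',cv2.resize(p[:,:,::-1],(768,576)))
E
```

```text
26.3333 [625.8  57.8 297.2] yaw 33.774020340281034 tool x [ 0.021  0.005 -1.   ] T [ 0.026 -0.013 -0.005] F [-0.4  1.2 -0.2] 0.040018744857855636 [ -2.8  15.4  77.1   0.3  86.3 -36.6]
(array([543.1, 176.5]), array([ 62.6, 108.7]), 5.43)
```

View pics/w8.png

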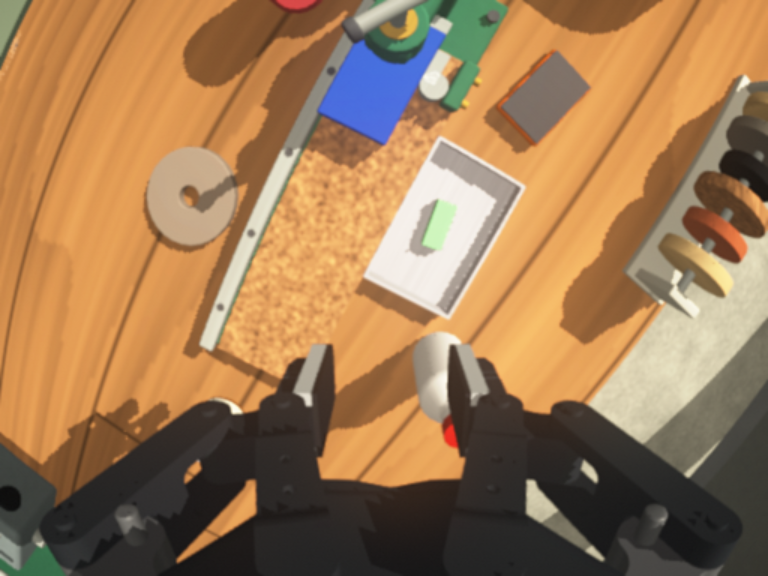

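The block is still at (543,176) mm, 95.4°, in the seat. The offcut is in the tray at (438,225), the bystanders in view look undisturbed, and the gripper is clear. Handing in.

```bash
python3 -c "
from cell import bot
print(bot.finish_job())"
```

```text
the job is handed in; nothing more can be done
None
```

The job is handed in, at about 26 s of the 72 s allowed, and my last checks point to it being done. The clamp force is inferred, because nothing I had measures it directly.

- **Offcut:** I gripped it, set it down in the scrap tray, and it was still lying there in the last picture.
- **Block:** I pushed it square against the rail, then along it until a 21 N push met the end stop. The last image puts its centre at (543, 176) mm, within about 1 mm of where it sat before clamping. Its angle read 95.4° against the clamp's 96° or so, inside the 2.3° (0.04 rad) allowed.
- **Clamp:** I turned the T-handle with one regrip to about 6.8 rad and let go. By the stated spring rate that is about 57 N under the foot, well inside the 25 to 90 N band.
- **Bystanders:** none in the last view looked disturbed, but the goblets and most of the jar and tumbler were out of frame. The arm is clear of everything.

**Torque readings that disagreed:** wrist torque was noisy and lower than expected up to about 6.65 rad, at 0.10 to 0.22 N m. On the last stretch it was 0.41 N m, in line with about 57 N, while the last joint read 0.77 N m, probably partly from speeding up.

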